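Rolling pin out through the tub's narrow hatch

TASK

Swing the locking lever that bars the hatch of the steel utensil tub aside into its catch notch at the cover's left edge, until it is home against the stop lug, and leave it there. Then reach in, take the rolling pin lying inside, tilt it so that it comes out end first through the hatch, which is shorter than the pin, and finish while holding it still in the gripper, all of it a good hand's breadth above the cover and touching nothing else. Leave the other kitchen things standing where they are.

Things in the scene. Friction and masses are not known exactly. Their poses are not given: they have to be found in the camera images.
- tub: fixed steel tub with flat steel cover, 430 (its x) by 300 (its y) mm, cover top 105 mm above the counter, cover 4 mm, walls and floor 6 mm thick. Origin at the centre of its underside; z up, x away from the robot, y left (tub turned up to 14 degrees either way). A small round pivot sits at the cover's far left, the lever's notch at its left edge
- hatch (a point): centre of the cover's one rectangular hatch, at the cover's top (tub x 15, y 0, z 105 mm), axes as the tub's; the hatch measures 220 mm along x (tub x -95 to +125) and 160 mm along y (-80 to +80)
- lever (a joint): rad. Flat locking lever on the cover, 24 mm wide, top 11 mm above it, pivot at tub x 150, y 115 mm, 285 mm to the knob. 0: diagonal over the hatch, pivot-to-knob line being tub -x turned 0.65 rad towards -y. Grows as the knob swings left (+y). 0.65: in the notch (above 0.60), parallel to tub x; hard stop 0.69. Starts at 0 to 0.2; moves with 1 N at the knob, stays where left
- knob (a point): on the axis of the upright round black knob at the lever's free end, 45 mm above the cover, mid-grip: the knob is 26 mm across and spans 25 to 65 mm above the cover; take it from above
- notch (a point): point on the cover under the knob's axis when the lever is in its notch (tub x -135, y 115, z 105 mm). The lever then lies between a low inner bump and the tall outer stop lug at tub x -95 mm
- pin: wooden rolling pin, 0.2 to 0.37 kg, 300 mm long: barrel 40 mm across, 220 mm long, a handle 19 mm thick, 40 mm long at each end. Origin at mid-length on its axis; x along the axis, away from the robot, within 0.1 rad of tub x (it may roll about x). Lies in the tub on two rails, axis 46 mm above the counter, middle under the near half of the hatch, both ends under the cover
- rails (a point): point on the tub floor (tub x -27, y 0, z 6 mm) midway between two cross rails that carry the pin: bars along y, 10 mm thick, tops 26 mm above the counter, at tub x -105 and +50 mm. End stops 36 mm high, inner faces at tub y -48 and +48, keep the pin from rolling off
- pin_near (a point): centre of the pin's end nearer the robot (pin x -150 mm)
- pin_far (a point): centre of the pin's far end (pin x +150 mm)
- spoon: bystander: small wooden spoon, 200 mm, lying on the tub's floor under the cover beside the rails; origin under its middle
- tin: bystander: small aluminium tin, 48 mm across, 55 mm high, standing on the tub's cover to the right of the hatch; origin at the centre of its underside
- detergent: bystander: clear bottle, 64 mm across, 190 mm high, on the counter left of the tub; origin at the centre of its underside
- mug: bystander: white mug, 80 mm across, 90 mm high, on the counter left of the tub; origin at the centre of its underside
- bowl: bystander: white bowl, 140 mm across, 60 mm high, on the counter right of the tub; origin at the centre of its underside
- jar: bystander: glass jar, 76 mm across, 110 mm high, on the counter right of the tub; origin at the centre of its underside

How it is judged:
By the outcome, as a careful person would: the job done as asked, in the order asked, and still so for the second after the job is handed in, while the arm keeps its last pose, push and grip.
It also fails if it takes over 54 s, if anything falls off the work surface, if the arm or the gripper's body presses on something with over 40 N, if the wrist force passes 120 N, or if a joint passes its speed limit or range.

ROBOT

A 6-joint arm with a two-finger parallel gripper is mounted at the origin on the work surface. World frame = base frame: x ahead of the robot, y to its left, z up, the work surface at z = 0. Lengths are in m, angles in degrees, forces in N, time in s.
With the tool pointing down it reaches from about 0.35 to 0.975 m from the base axis. Payload 17.4 kg.
Tool frame: the origin (TCP) lies on the mounting face of the last link; the fingertips stand 173 mm ahead of it and the grasp point (between the pads) lies 155 mm ahead of it (env.finger_overhang is the distance from the TCP to the fingertips, in m); z points along the fingers, y is the direction in which the jaws open and shut (so a half turn about z gives the same grasp; the last joint's range is limited). The gripper opens to 85 mm and grips with 20 to 120 N. Pads are 22 mm wide; open, the fingers measure 114 mm over their backs; the gripper's body (76 mm by 85 mm) begins 54 mm behind the grasp point. The pads swing forward as they close: fully open they stand 13 mm farther back than shut.
Start: joints at [-73.671, 6.646, 82.598, -0, 90.757, -2.166], TCP at [0.214, -0.64, 0.405] pointing down, gripper open.
Joint ranges: [-162.19, 162.19], [-47.58, 125.68], [4.15, 143.07], [-65.23, 245.23], [0.69, 171.88], [-170.13, 170.13]. Speed limits (degrees/s): [108.29, 108.29, 127.2, 180, 180, 180].

INTERFACE

Orientations are given as [roll, pitch, yaw] about the fixed x, y, z axes, in that order (R = Rz(yaw) Ry(pitch) Rx(roll)).
In Python, from cell import env gives the robot as it stands. The module is installed in compiled form; this text tells all that it offers.
- The arm moves only by the shell command python3 -m jog 'ROWS' [FORCE]. ROWS is JSON, one flat list of numbers, 5 for each row, row after row: the shift along the tool's x, y, z in mm, then the turn about the tool's z in degrees, then the finger opening in mm, from 0 to 85.4. In form: [dx, dy, dz, turn, hand, dx, dy, dz, turn, hand, ...]. A call has 1 to 10 rows; each row shifts and turns the commanded pose from where the row before left it, along the tool's axes as they then stand; what a row does not reach is not made up. A row lasts 1/8 s, in which the tool goes at most 62.5 mm and 10.7 degrees, less where a joint would pass 70% of its speed; a pose out of reach is approached as far as the arm can. A call is refused whole if a number of a shift passes 62.5 or a number of a turn 10.7, either way. A call with a gripper value outside its range is refused whole. The fingers move at their own pace and stop on an object; FORCE is the grip in N (left out, the last holds). Time passes only in rows, so rows that do not move let the fingers close. It gives the time, the measured TCP pose, the force and the opening at its end, in the units of the state.
- env.get_obs(): the state, without advancing time (a new reading comes with each control period).
- env.capture(name): name is "side" or "top"; returns a dict with "image" (420x560x3 uint8, red, green, blue), "z_map" (420x560 float32, m along the optical axis (not along the pixel's ray), 0 where there is no reading), "fx", "fy", "cx", "cy" (pixels), "k1" (the pictures are not rectified: a ray, as slopes to the right and down, at radius r is drawn at 1 + k1 r^2 times it, then the intrinsics apply), "extrinsics" (4x4, takes a point from camera to world coordinates). Camera axes: x right, y down, z forward; pixel columns grow to the right and rows downward; lengths in m; the calibration is good to about 2 mm. A picture is of the moment at which its call begins.
- env.sign_off(): hands the job in, once; it reports no verdict.
The state is a dict: "t": time; "joint_positions": joint angles; "dq": joint speeds; "tau": joint torques, N m; "eef_pos": TCP position; "tool_rot": TCP orientation; "wrist_force": force on the tool from outside, world axes, zero at the start; "wrist_torque": the same for the moment, N m; "finger_gap": finger opening in m.
Only numpy, scipy, OpenCV 4.12 (cv2) and the standard library are available. Lean on these libraries where they do the work, as an engineer would, in place of code of your own. Each camera call takes 0.05 s, during which the arm holds its last target.

## Working session

There is one attempt and no reset: what is moved stays moved. The work goes in short steps, Python scripts to look and compute and a shell command to move; the robot and the scene stay as the last step left them, time stands still between calls to the robot, and variables do not carry over. Pictures are saved under pics/ and viewed, and the job is handed in when it is done.

```bash
mkdir -p pics
cat > h.py <<'E'
import numpy as np, cv2
from cell import env
def cap(n,f):
    d=env.capture(n); cv2.imwrite('pics/'+f,d['image'][:,:,::-1]); np.savez('pics/'+f+'.npz',**d); return d
def xyz(d):
    h,w=d['z_map'].shape; u,v=np.meshgrid(np.arange(w),np.arange(h))
    K=np.array([[d['fx'],0,d['cx']],[0,d['fy'],d['cy']],[0,0,1.]])
    p=cv2.undistortPoints(np.stack([u,v],-1).reshape(-1,1,2).astype(np.float64),K,np.array([float(d['k1']),0,0,0])).reshape(h,w,2)
    z=d['z_map']; P=np.stack([p[...,0]*z,p[...,1]*z,z],-1)
    T=np.array(d['extrinsics']); W=P@T[:3,:3].T+T[:3,3]; W[z==0]=np.nan; return W
E
python3 - <<'E'
from h import *
o=env.get_obs(); print({k:np.round(v,3) for k,v in o.items()}, env.finger_overhang)
for n in('top','side'):
    d=cap(n,n+'0.png'); print(n,d['fx'],d['cx'],d['cy'],d['k1'],np.round(d['extrinsics'],3))
E
```

```text
{'t': np.float64(0.0), 'joint_positions': array([-73.671,   6.676,  82.638,   0.   ,  90.758,  -2.166]), 'dq': array([ 0.056,  0.056,  0.057,  0.07 , -0.114, -0.082]), 'tau': array([-2.0000e-03, -7.3198e+01, -6.3250e+01, -0.0000e+00,  6.0000e-03,
        0.0000e+00]), 'eef_pos': array([ 0.214, -0.64 ,  0.404]), 'tool_rot': array([-1.79928e+02, -3.00000e-03,  1.84950e+01]), 'wrist_force': array([ 0.452,  0.377, -0.105]), 'wrist_torque': array([-0.005,  0.001, -0.01 ]), 'finger_gap': np.float64(0.085)} 0.1734
top 397.9521903859459 279.93473327926984 213.84357292507474 -0.050865227483274454 [[-0.016 -0.987  0.157  0.436]
 [-1.     0.013 -0.016  0.002]
 [ 0.014 -0.157 -0.987  1.08 ]
 [ 0.     0.     0.     1.   ]]
side 403.93512694743816 279.44161360852786 211.9406462432515 -0.04319476678103941 [[-0.853 -0.298  0.429  0.168]
 [-0.522  0.498 -0.692  0.652]
 [-0.008 -0.814 -0.58   0.68 ]
 [ 0.     0.     0.     1.   ]]
```

View pics/top0.png

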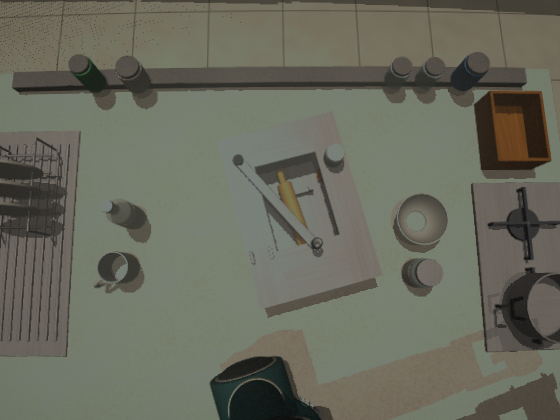

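View pics/side0.png

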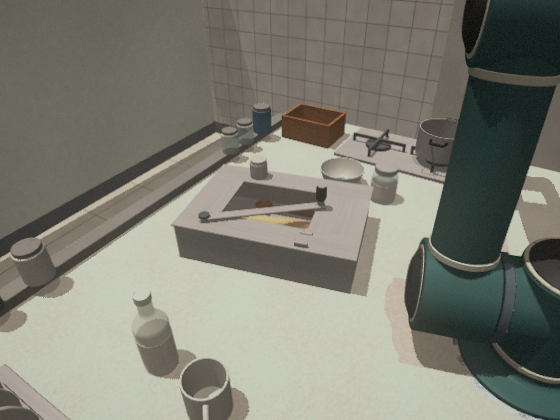

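The top view shows the tub turned left, with its cover corners near (220,140), (333,113), (380,280) and (268,315). The pivot is at (238,160), the knob at (317,244), the pin at (290,205) and the tin at (335,155). The side view shows the same layout.

Run:
```python
from h import *
d=dict(np.load('pics/top0.png.npz')); W=xyz(d); z=W[...,2]
m=(abs(z-.105)<.006)&(W[...,0]>.25)&(W[...,0]<.85)&(abs(W[...,1])<.32)
m=cv2.morphologyEx(m.astype(np.uint8),cv2.MORPH_OPEN,np.ones((3,3)))
n,l,s,c=cv2.connectedComponentsWithStats(m); k=1+np.argmax(s[1:,4]); M=l==k
P=W[M]; print(s[k],np.median(P[:,2]))
r=cv2.minAreaRect((P[:,:2]*1000).astype(np.float32)); print(r)
for px in [(317,244),(238,160),(290,205),(281,175),(300,240),(335,155),(272,240),(252,257),(60+62,212),(119,262),(420,220),(425,270)]:
    print(px,np.round(W[px[1],px[0]],3))
img=cv2.imread('pics/top0.png')[100:330,200:400]; cv2.imwrite('pics/crop0.png',cv2.resize(img,None,fx=2.6,fy=2.6,interpolation=cv2.INTER_CUBIC)*1)
```

```text
[  218   115   164   194 14713] 0.1046411738053109
((611.0465087890625, -59.112213134765625), (437.51800537109375, 309.6495056152344), 14.161186218261719)
(317, 244) [ 0.512 -0.101  0.135]
(238, 160) [0.725 0.088 0.124]
(290, 205) [ 0.62  -0.042  0.066]
(281, 175) [ 0.702 -0.02   0.059]
(300, 240) [ 0.529 -0.066  0.061]
(335, 155) [ 0.723 -0.148  0.162]
(272, 240) [0.526 0.006 0.102]
(252, 257) [0.484 0.054 0.119]
(122, 212) [0.595 0.366 0.136]
(119, 262) [0.481 0.419 0.006]
(420, 220) [ 0.584 -0.403  0.004]
(425, 270) [ 0.446 -0.366  0.113]
```

View pics/crop0.png

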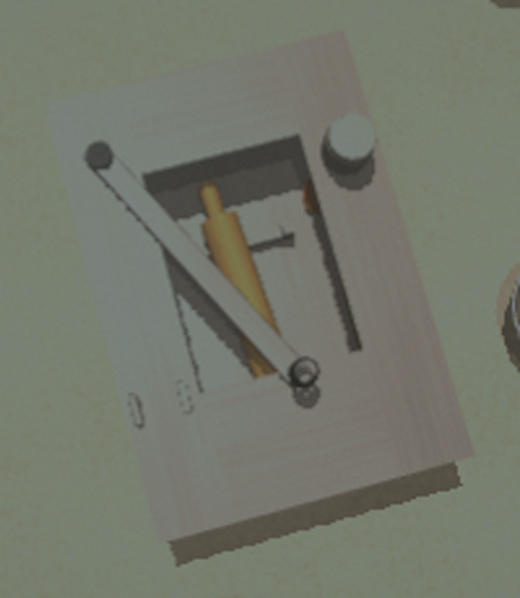

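```bash
cat >> h.py <<'E'
T0=np.array([.611,-.059]); YAW=np.radians(14.1)
R0=np.array([[np.cos(YAW),-np.sin(YAW)],[np.sin(YAW),np.cos(YAW)]])
def t2w(p): return T0+R0@np.array(p)
def w2t(p): return (np.asarray(p)-T0)@R0
E
python3 - <<'E'
from h import *
for n in('top0','side0'):
    d=dict(np.load(f'pics/{n}.png.npz')); W=xyz(d); z=W[...,2]; t=w2t(W[...,:2])
    k=(z>.135)&(z<.19)&(abs(t[...,0])<.2)&(abs(t[...,1])<.14)
    kk=k&(t[...,0]<.05); P=t[kk]; print(n,kk.sum(),P.min(0),P.max(0),P.mean(0),z[kk].max())
    kk=k&(z>.165)&(t[...,0]<.05); P=t[kk]; print('kn top',P.min(0),P.max(0),kk.sum())
    kk=k&(t[...,0]>.05); P=t[kk]; print('tin',P.min(0),P.max(0),z[kk].max())
    # lever surface
    L=(abs(z-.116)<.003)&(abs(t[...,0])<.2)&(abs(t[...,1])<.14); P=t[L]
    print('lever n',L.sum(), np.round(cv2.fitLine(P.astype(np.float32),cv2.DIST_HUBER,0,.001,.001).ravel(),3))
    # pin
    B=(z>.05)&(z<.07)&(t[...,0]>-.095)&(t[...,0]<.125)&(abs(t[...,1])<.075); rgb=d['image'].astype(float)
    B&=(rgb[...,0]>1.4*rgb[...,2])
    P=t[B]; print('pin n',B.sum(),P.min(0),P.max(0), np.round(cv2.fitLine(P.astype(np.float32),cv2.DIST_HUBER,0,.001,.001).ravel(),4))
    for x in np.arange(-.1,.13,.01):
        q=B&(abs(t[...,0]-x)<.005)
        if q.sum()>2: print(round(x,3),q.sum(),np.round(t[q][:,1].min(),4),np.round(t[q][:,1].max(),4),'top',np.round(z[q].max(),4), np.round(t[q][:,1][np.argsort(z[q])[-6:]].mean(),4))
E
```

```text
top0 60 [-0.11593341 -0.02426428] [-0.09072465 -0.00057529] [-0.10435638 -0.00991015] 0.17303059789837494
kn top [-0.11355281 -0.02426428] [-0.09169813 -0.00194327] 20
tin [ 0.07191193 -0.13788446] [ 0.11617446 -0.09283727] 0.16414923046846197
lever n 967 [0.89  0.456 0.057 0.069]
pin n 636 [-0.09105834 -0.01238888] [0.11474857 0.03282571] [0.9988 0.0495 0.0223 0.0112]
-0.09 20 0.0027 0.022 top 0.0672 0.007
-0.08 26 0.0063 0.0231 top 0.0683 0.0096
-0.07 19 0.0119 0.0231 top 0.0688 0.0146
-0.06 12 0.016 0.0233 top 0.0636 0.0182
-0.05 8 -0.0124 0.0241 top 0.0606 0.0061
-0.04 11 -0.0119 -0.0039 top 0.0629 -0.0064
-0.03 17 -0.0116 0.0033 top 0.0648 -0.0002
-0.02 24 -0.0097 0.0091 top 0.0671 0.0054
-0.01 28 -0.0095 0.0115 top 0.0696 0.0059
-0.0 37 -0.0082 0.0171 top 0.0685 0.0099
0.01 40 -0.0076 0.0223 top 0.068 0.0098
0.02 50 -0.0069 0.0275 top 0.0681 0.0123
0.03 53 -0.0065 0.0305 top 0.0684 0.0137
0.04 54 -0.0063 0.0314 top 0.0677 0.0129
0.05 53 -0.0048 0.0318 top 0.0692 0.0153
0.06 55 -0.0042 0.0328 top 0.0683 0.0135
0.07 50 -0.0032 0.0321 top 0.0676 0.0147
0.08 16 0.0084 0.024 top 0.0
[... 528 characters left out ...]
6 top 0.0677 0.0034
-0.07 30 -0.0036 0.019 top 0.0686 0.0053
-0.06 29 -0.0018 0.0169 top 0.0691 0.004
-0.05 27 -0.0005 0.0203 top 0.0695 0.0044
-0.04 23 -0.0001 0.0189 top 0.0675 0.0038
-0.03 28 -0.0019 0.0191 top 0.069 0.0112
-0.02 24 0.0035 0.02 top 0.068 0.0072
-0.01 22 0.0015 0.0191 top 0.0698 0.0099
-0.0 21 0.0056 0.0221 top 0.0691 0.008
0.01 24 0.0014 0.0198 top 0.0688 0.0119
0.02 20 0.0015 0.0196 top 0.0692 0.0097
0.03 25 0.0034 0.0217 top 0.0689 0.0101
0.04 21 0.004 0.0219 top 0.0689 0.0107
0.05 21 0.0049 0.0229 top 0.0694 0.0134
0.06 15 0.0102 0.0221 top 0.0693 0.0131
0.07 12 0.0148 0.0225 top 0.0682 0.0177
0.08 3 0.0113 0.0189 top 0.0638 0.0149
0.09 3 0.0112 0.0133 top 0.0564 0.012
```

```bash
cat >> h.py <<'E'
from scipy.spatial.transform import Rotation as Ro
def st():
    o=env.get_obs(); print('t',o['t'],'tcp',np.round(o['eef_pos'],4),'rot',np.round(o['tool_rot'],2),'F',np.round(o['wrist_force'],1),'gap',round(float(o['finger_gap']),4),'tub',np.round(w2t(o['eef_pos'][:2]),4),'q',np.round(o['joint_positions'],0)); return o
def to(x,y,z,frame='tub'):
    o=env.get_obs(); p=np.r_[t2w([x,y]),z]; R=Ro.from_euler('xyz',o['tool_rot'],degrees=True)
    print('tool delta mm',np.round(R.inv().apply(p-o['eef_pos'])*1000,1),'world',np.round(p,4))
E
python3 - <<'E'
from h import *
st(); to(-.1043,-.0095,.404)
E
```

```text
t 0.1 tcp [ 0.2141 -0.6402  0.4041] rot [-179.94   -0.     18.49] F [ 0.2 -0.6 -0.1] gap 0.0853 tub [-0.5265 -0.467 ] q [-74.   7.  83.  -0.  91.  -2.]
tool delta mm [ 456.  -423.8    0.5] world [ 0.5122 -0.0936  0.404 ]
```

```bash
python3 -m jog '[30,-28,0,0,85, 57,-53,0,0,85, 57,-53,0,0,85, 57,-53,0,0,85, 57,-53,0,0,85, 57,-53,0,0,85, 57,-53,0,0,85, 50,-46,0,0,60, 24,-22,0,0,60, 0,0,0,4.4,60]' 25
python3 - <<'E'
from h import *
st(); to(-.1043,-.0095,.305)
E
```

```text
t: 1.35
eef_pos: [0.4599, -0.1896, 0.4044]
tool_rot: [-180.0, 0.0, 14.2]
wrist_force: [-0.6, -0.4, -0.6]
finger_gap: 0.06
t 1.35 tcp [ 0.4599 -0.1896  0.4044] rot [-1.7997e+02  1.0000e-02  1.4200e+01] F [-0.6 -0.4 -0.6] gap 0.06 tub [-0.1784 -0.0899] q [-25. -16. 104.   0.  92.  50.]
tool delta mm [ 74.2 -80.2  99.5] world [ 0.5122 -0.0936  0.305 ]
```

```bash
python3 -m jog '[26,-28,0,0,60, 26,-28,0,0,60, 22,-24,0,0,60, 0,0,0,0,60, 0,0,0,0,60]'
python3 - <<'E'
from h import *
st(); to(-.1043,-.0095,.305); cap('side','side1.png')
E
```

```text
t: 1.98
eef_pos: [0.5113, -0.0962, 0.4045]
tool_rot: [-180.0, 0.0, 14.1]
wrist_force: [0.2, -0.4, -0.5]
finger_gap: 0.0598
t 1.975 tcp [ 0.5113 -0.0962  0.4045] rot [-1.800e+02  3.000e-02  1.411e+01] F [ 0.2 -0.4 -0.5] gap 0.0598 tub [-0.1058 -0.0118] q [-13. -13. 101.  -0.  92.  62.]
tool delta mm [ 1.5 -2.3 99.5] world [ 0.5122 -0.0936  0.305 ]
```

View pics/side1.png

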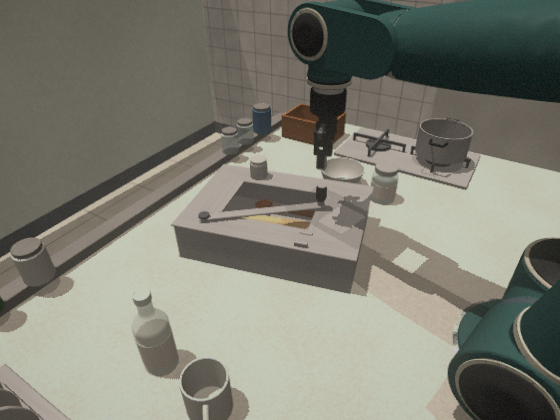

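The fingertips at (321,165) stand right above the knob at (321,190). I'll descend and close on it.

```bash
python3 -m jog '[1.5,-2.3,40,0,60, 0,0,40,0,60, 0,0,20,0,60, 0,0,0,0,60, 0,0,0,0,22, 0,0,0,0,22, 0,0,0,0,22,0,0,0,0,22]' 25
python3 - <<'E'
from h import *
st()
piv=np.array([.150,.115])
for a in [.194,.25,.3,.35,.4,.45,.5,.55,.6,.65,.68,.69]:
    b=.65-a; print(a,np.round((piv+.285*np.array([-np.cos(b),-np.sin(b)]))*1000,1))
E
```

```text
t: 3.02
eef_pos: [0.5125, -0.0936, 0.3063]
tool_rot: [179.9, -0.1, 14.1]
wrist_force: [-2.3, -2.5, 5.8]
finger_gap: 0.0252
t 3.025 tcp [ 0.5125 -0.0936  0.3063] rot [ 1.7992e+02 -9.0000e-02  1.4090e+01] F [-2.3 -2.5  5.8] gap 0.0252 tub [-0.104  -0.0095] q [-13. -10. 108.  -0.  82.  63.]
0.194 [-105.9  -10.5]
0.25 [-112.5    4. ]
0.3 [-117.7   17.3]
0.35 [-122.3   30.8]
0.4 [-126.1   44.5]
0.45 [-129.3   58.4]
0.5 [-131.8   72.4]
0.55 [-133.6   86.5]
0.6 [-134.6  100.8]
0.65 [-135.  115.]
0.68 [-134.9  123.5]
0.69 [-134.8  126.4]
```

```bash
python3 -m jog '[-7,-14,0,0,22, -5.5,-13.5,0,0,22, -4.5,-13.5,0,0,22, -4,-14,0,0,22, -3,-14,0,0,22, -2.5,-14,0,0,22]'; python3 -m jog '[-1.8,-14,0,0,22, -1,-14,0,0,22, 0,0,0,0,22]';python3 - <<'E'
from h import *
st()
E
```

```text
t: 3.78
eef_pos: [0.4663, -0.0191, 0.306]
tool_rot: [179.9, -0.1, 14.1]
wrist_force: [-1.8, -4.5, 5.5]
finger_gap: 0.025
t: 4.15
eef_pos: [0.4566, 0.0078, 0.3059]
tool_rot: [180.0, -0.1, 14.1]
wrist_force: [-4.2, -1.6, 6.6]
finger_gap: 0.0253
t 4.15 tcp [0.4566 0.0078 0.3059] rot [ 1.7998e+02 -6.0000e-02  1.4130e+01] F [-4.2 -1.6  6.6] gap 0.0253 tub [-0.1335  0.1024] q [ -2. -19. 116.  -0.  84.  74.]
```

Angle is about 0.605 with low force. I'll carry on to the stop in small steps.

```bash
python3 -m jog '[-0.5,-6,0,0,22, 0,-6,0,0,22, 0,0,0,0,22]'; python3 -m jog '[0,-4,0,0,22, 0,0,0,0,22]'; python3 -m jog '[0,-3,0,0,22, 0,0,0,0,22]';python3 -m jog '[0,-2,0,0,22, 0,0,0,0,22]';python3 - <<'E'
from h import *
st()
E
```

```text
t: 4.53
eef_pos: [0.4535, 0.019, 0.3059]
tool_rot: [180.0, -0.1, 14.1]
wrist_force: [-0.4, -0.3, 6.9]
finger_gap: 0.0252
t: 4.78
eef_pos: [0.4526, 0.0227, 0.3059]
tool_rot: [180.0, -0.1, 14.1]
wrist_force: [-1.1, -0.2, 6.8]
finger_gap: 0.0249
t: 5.03
eef_pos: [0.4518, 0.0255, 0.3058]
tool_rot: [180.0, -0.1, 14.1]
wrist_force: [-1.8, -0.3, 7.5]
finger_gap: 0.0255
t: 5.28
eef_pos: [0.4514, 0.0274, 0.3059]
tool_rot: [180.0, -0.1, 14.1]
wrist_force: [0.0, -0.7, 7.0]
finger_gap: 0.0254
t 5.275 tcp [0.4514 0.0274 0.3059] rot [ 1.7998e+02 -1.0000e-01  1.4090e+01] F [ 0.  -0.7  7. ] gap 0.0254 tub [-0.1337  0.1227] q [  0. -20. 116.   0.  84.  76.]
```

```bash
python3 -m jog '[0,-2,0,0,22, 0,0,0,0,22]'; python3 -m jog '[0,-2,0,0,22, 0,0,0,0,22]';python3 -m jog '[0,-2,0,0,22, 0,0,0,0,22]';python3 - <<'E'
from h import *
st()
E
```

```text
t: 5.52
eef_pos: [0.451, 0.0289, 0.3059]
tool_rot: [179.9, -0.1, 14.1]
wrist_force: [0.7, -8.3, 6.3]
finger_gap: 0.0254
t: 5.78
eef_pos: [0.4507, 0.0298, 0.3059]
tool_rot: [179.6, -0.1, 14.0]
wrist_force: [5.4, -26.0, 3.1]
finger_gap: 0.0251
t: 6.02
eef_pos: [0.4505, 0.0308, 0.3059]
tool_rot: [179.4, -0.1, 14.0]
wrist_force: [9.8, -45.5, 1.6]
finger_gap: 0.0251
t 6.025 tcp [0.4505 0.0308 0.3059] rot [ 1.7941e+02 -9.0000e-02  1.3990e+01] F [  9.8 -45.5   1.6] gap 0.0251 tub [-0.1338  0.1262] q [  1. -20. 116.  -1.  84.  77.]
```

Stop reached: 45 N, angle about 0.69. I'll relieve the push, open and rise.

```bash
python3 -m jog '[0,4,0,0,22, 0,0,0,0,22]';  python3 -m jog '[0,0,0,0,50, 0,0,0,0,50, 0,0,0,0,50, 0,0,-40,0,50, 0,0,-50,0,50, 0,0,0,0,50]'
python3 - <<'E'
from h import *
st(); to(.067,.0144,.396); cap('top','top2.png'); d=cap('side','side2.png')
E
```

```text
t: 6.28
eef_pos: [0.451, 0.0288, 0.3058]
tool_rot: [179.9, -0.1, 14.1]
wrist_force: [-0.7, -7.1, 5.6]
finger_gap: 0.0249
t: 7.02
eef_pos: [0.4509, 0.0294, 0.3985]
tool_rot: [179.9, -0.3, 14.1]
wrist_force: [-0.2, -0.4, -0.8]
finger_gap: 0.0501
t 7.025 tcp [0.4509 0.0294 0.3985] rot [179.93  -0.31  14.11] F [-0.2 -0.4 -0.8] gap 0.0501 tub [-0.1337  0.1248] q [  0. -22. 109.   0.  93.  76.]
tool delta mm [200.7 110.4   3.7] world [ 0.6725 -0.0287  0.396 ]
```

View pics/top2.png

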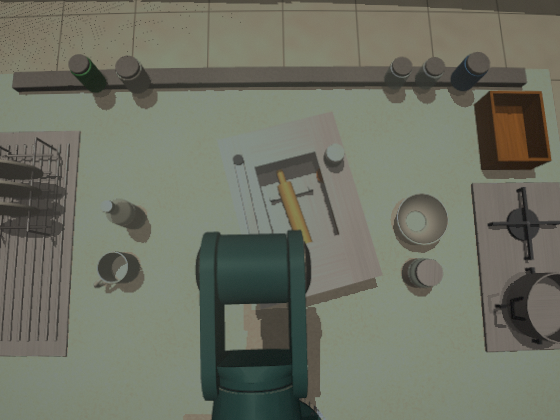

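View pics/side2.png

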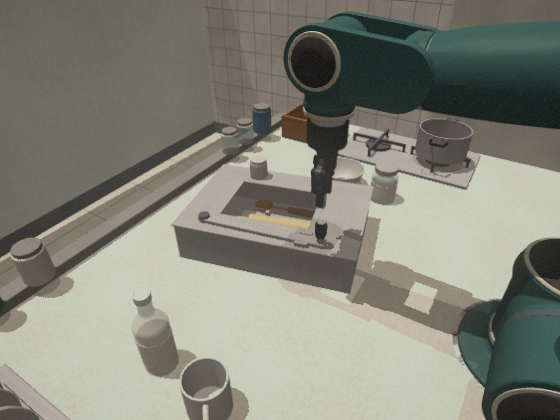

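The top view shows the lever along the left edge, from (238,160) to (265,235), and the pin clear from (282,172) to (305,240). The side view shows the knob at (321,230). I'll refit the pin and check the lever angle.

Run:
```python
from h import *
for n in('top2','side2'):
    d=dict(np.load(f'pics/{n}.png.npz')); W=xyz(d); z=W[...,2]; t=w2t(W[...,:2])
    L=(abs(z-.116)<.003)&(t[...,0]>-.1)&(t[...,0]<.13)&(t[...,1]>.085)&(t[...,1]<.14); P=t[L]
    f=cv2.fitLine(P.astype(np.float32),cv2.DIST_HUBER,0,.001,.001).ravel(); print('lever n',L.sum(), np.round(f,3),'ang',.65-np.arctan2(f[1],f[0]))
    K=(z>.14)&(z<.19)&(t[...,0]<-.1)&(t[...,0]>-.17)&(t[...,1]>.09)&(t[...,1]<.15)
    if K.sum(): print('knob',t[K].min(0),t[K].max(0))
    B=(z>.045)&(z<.075)&(t[...,0]>-.095)&(t[...,0]<.122)&(abs(t[...,1])<.05); rgb=d['image'].astype(float)
    B&=(rgb[...,0]>1.4*rgb[...,2])
    for x in np.arange(-.08,.13,.01):
        q=B&(abs(t[...,0]-x)<.005)
        if q.sum()>2: print(round(x,3),q.sum(),np.round(t[q][:,1].min(),4),np.round(t[q][:,1].max(),4),'top',np.round(np.percentile(z[q],95),4))
    q=(z>.012)&(z<.06)&(t[...,0]>-.09)&(t[...,0]<.12)&(abs(t[...,1])<.075)
    print('xmax pin',t[B].max(0))
```

```text
lever n 605 [ 0.999 -0.036  0.044  0.12 ] ang 0.68620926
-0.08 29 -0.0144 0.0056 top 0.0663
-0.07 29 -0.0143 0.0052 top 0.0677
-0.06 24 -0.014 0.0042 top 0.0668
-0.05 50 -0.0122 0.0251 top 0.0673
-0.04 55 -0.0117 0.0256 top 0.067
-0.03 56 -0.0113 0.0266 top 0.0667
-0.02 56 -0.0103 0.0268 top 0.0676
-0.01 53 -0.0095 0.0279 top 0.0663
-0.0 57 -0.0088 0.029 top 0.0672
0.01 56 -0.0087 0.03 top 0.0667
0.02 54 -0.007 0.0303 top 0.0671
0.03 53 -0.0068 0.0308 top 0.0669
0.04 54 -0.0067 0.0314 top 0.0674
0.05 55 -0.0046 0.0318 top 0.0668
0.06 51 -0.0041 0.033 top 0.0662
0.07 52 -0.0038 0.0319 top 0.0676
0.08 18 0.0083 0.0242 top 0.0639
0.09 23 0.0076 0.0243 top 0.0566
0.1 26 0.0079 0.0252 top 0.0563
0.11 19 0.0096 0.0239 top 0.0567
xmax pin [0.1141655  0.03298437]
lever n 697 [ 1.    -0.031 -0.021  0.122] ang 0.68120587
knob [-0.1460298  0.1217758] [-0.1205916   0.13897016]
-0.08 17 -0.0023 0.0172 top 0.068
-0.07 28 -0.0029 0.0164 top 0.0683
-0.06 29 -0.0006 0.0166 top 0.0691
-0.05 25 -0.0025 0.0192 top 0.0683
-0.04 26 0.0014 0.0178 top 0.0691
-0.03 26 -0.0006 0.0193 top 0.0689
-0.02 22 0.001 0.0193 top 0.0692
-0.01 24 0.001 0.0208 top 0.0696
-0.0 23 0.0035 0.0231 top 0.0687
0.01 22 0.0019 0.0198 top 0.0692
0.02 22 0.0038 0.0192 top 0.0683
0.03 22 0.0011 0.0225 top 0.0683
0.04 21 0.0069 0.0223 top 0.0692
0.05 17 0.0061 0.0232 top 0.0681
0.06 20 0.0084 0.024 top 0.0686
0.07 21 0.0043 0.0241 top 0.0686
0.08 3 0.0103 0.0205 top 0.0664
0.09 4 0.0109 0.0154 top 0.0585
0.1 3 0.0118 0.0128 top 0.0582
xmax pin [0.10245825 0.02410494]
```

```bash
python3 -m jog '[50,27.5,0,0,62, 50,27.5,0,0,62, 50,27.5,0,0,62, 50,27.5,0,0,62, 0,0,0,-4.2,62, 0,0,0,0,62, 0,0,0,0,62]'
python3 - <<'E'
from h import *
st(); to(.066,.0147,.205)
E
```

```text
t: 8.0
eef_pos: [0.6711, -0.0285, 0.3944]
tool_rot: [-180.0, 0.0, 18.2]
wrist_force: [-1.1, -0.2, -0.2]
finger_gap: 0.062
t 8.0 tcp [ 0.6711 -0.0285  0.3944] rot [-1.7999e+02  2.0000e-02  1.8220e+01] F [-1.1 -0.2 -0.2] gap 0.062 tub [0.0657 0.015 ] q [-5.  6. 84.  0. 90. 67.]
tool delta mm [  0.4   0.3 189.4] world [ 0.6714 -0.0287  0.205 ]
```

```bash
python3 -m jog '[0,0,40,0,62, 0,0,50,0,62, 0,0,40,0,62, 0,0,20,0,62, 0,0,0,0,62]'; python3 -m jog '[0,0,20,0,62, 0,0,10,0,62, 0,0,8,0,62, 0,0,0,0,62]'
python3 - <<'E'
from h import *
st(); to(.066,.0147,.205);cap('side','side3.png')
E
```

```text
t: 8.62
eef_pos: [0.6712, -0.0285, 0.2443]
tool_rot: [-180.0, 0.1, 18.3]
wrist_force: [0.4, -0.2, 0.1]
finger_gap: 0.0617
t: 9.12
eef_pos: [0.6717, -0.0303, 0.2064]
tool_rot: [179.8, -0.0, 18.2]
wrist_force: [3.8, -17.8, -4.6]
finger_gap: 0.062
t 9.125 tcp [ 0.6717 -0.0303  0.2064] rot [ 1.7981e+02 -1.0000e-02  1.8230e+01] F [  3.8 -17.8  -4.6] gap 0.062 tub [0.0659 0.013 ] q [-5. 13. 94. -0. 73. 67.]
tool delta mm [ 0.2 -1.7  1.4] world [ 0.6714 -0.0287  0.205 ]
```

View pics/side3.png

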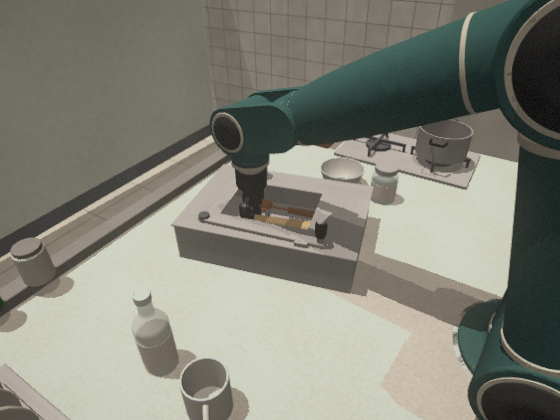

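A side force of about 18 N suggests the left finger's back is touching the rail end stop. I'll shift right by 3 mm and close to relieve it.

```bash
python3 -m jog '[0,2,0,0,52, 0,1,0,0,48, 0,0,0,0,46]' 25; python3 -m jog '[0,0,0,0,36, 0,0,0,0,34, 0,0,0,0,34, 0,0,0,0,34]' 25
python3 - <<'E'
from h import *
st()
E
```

```text
t: 9.55
eef_pos: [0.6725, -0.0314, 0.2068]
tool_rot: [-180.0, -0.0, 18.3]
wrist_force: [-0.3, -0.4, 0.1]
finger_gap: 0.0462
t: 10.05
eef_pos: [0.6725, -0.0315, 0.2069]
tool_rot: [180.0, -0.0, 18.3]
wrist_force: [-1.3, 1.0, 3.4]
finger_gap: 0.0392
t 10.05 tcp [ 0.6725 -0.0315  0.2069] rot [ 1.80e+02 -2.00e-02  1.83e+01] F [-1.3  1.   3.4] gap 0.0392 tub [0.0664 0.0117] q [-5. 13. 94.  0. 73. 67.]
```

Gripped at 39 mm, forces now near zero. I'll lift gently and watch the tilt.

```bash
python3 -m jog '[0,0,-8,0,34, 0,0,-10,0,34, 0,0,-10,0,34, 0,0,-10,0,34, 0,0,0,0,34, 0,0,0,0,34]'
python3 - <<'E'
from h import *
st();cap('side','side4.png'); cap('top','top4.png')
a=cv2.imread('pics/side4.png')[120:320,150:400]; cv2.imwrite('pics/c4.png',cv2.resize(a,None,fx=3,fy=3))
E
```

```text
t: 10.8
eef_pos: [0.6724, -0.0315, 0.2445]
tool_rot: [-180.0, 0.0, 18.3]
wrist_force: [-0.3, -0.1, -1.4]
finger_gap: 0.0391
t 10.8 tcp [ 0.6724 -0.0315  0.2445] rot [-1.80e+02  1.00e-02  1.83e+01] F [-0.3 -0.1 -1.4] gap 0.0391 tub [0.0663 0.0117] q [-5. 11. 93. -0. 76. 67.]
```

View pics/c4.png

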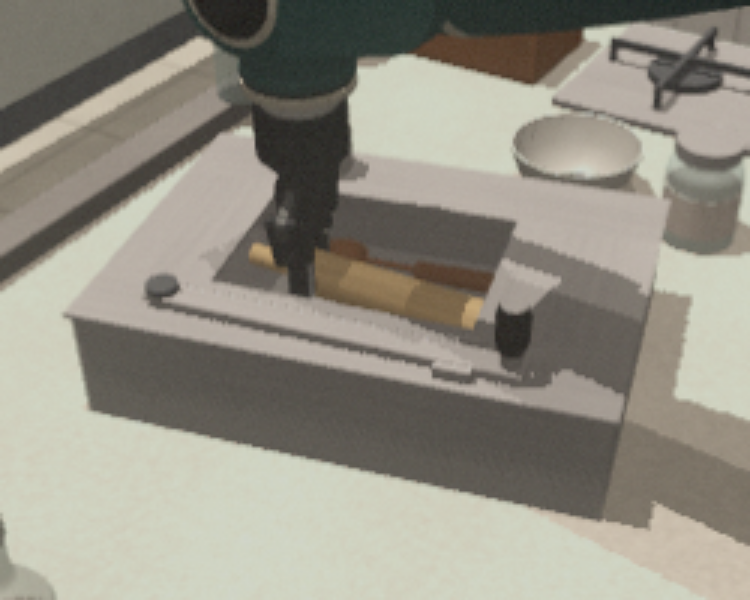

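The crop shows the pin pivoting in the grip. Its far end is up at (262,255) and its near part is still down on the rail, running under the cover at (480,310). I'll continue straight up.

```bash
python3 -m jog '[0,0,-10,0,34, 0,0,-12,0,34, 0,0,-12,0,34, 0,0,-12,0,34, 0,0,0,0,34]';python3 -m jog '[0,0,-12,0,34, 0,0,-12,0,34, 0,0,-12,0,34, 0,0,0,0,34]'
python3 - <<'E'
from h import *
st();cap('side','side5.png')
a=cv2.imread('pics/side5.png')[90:320,150:400]; cv2.imwrite('pics/c5.png',cv2.resize(a,None,fx=2.6,fy=2.6))
E
```

```text
t: 11.52
eef_pos: [0.6726, -0.0315, 0.2922]
tool_rot: [180.0, -0.1, 18.3]
wrist_force: [0.3, -0.4, -2.4]
finger_gap: 0.0387
t: 12.02
eef_pos: [0.6726, -0.0315, 0.3282]
tool_rot: [180.0, -0.1, 18.3]
wrist_force: [-0.2, 0.9, -2.7]
finger_gap: 0.0393
t 12.025 tcp [ 0.6726 -0.0315  0.3282] rot [ 1.7996e+02 -1.1000e-01  1.8300e+01] F [-0.2  0.9 -2.7] gap 0.0393 tub [0.0664 0.0117] q [-5.  8. 88.  0. 84. 67.]
```

View pics/c5.png

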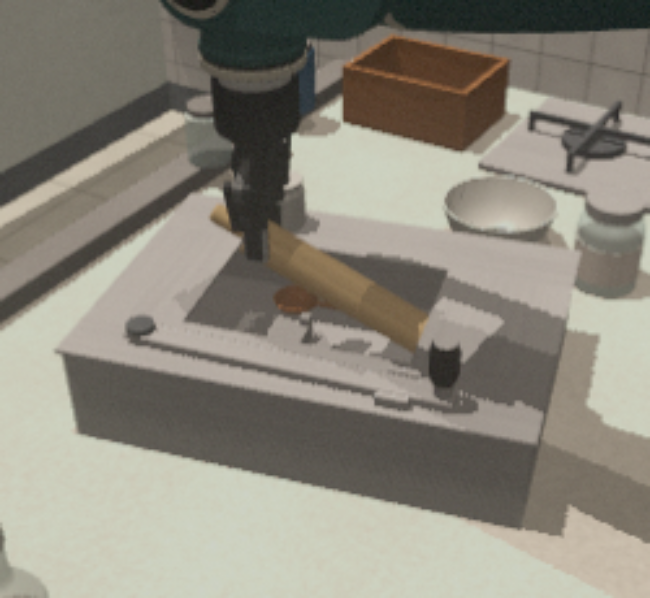

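```bash
python3 -m jog '[0,0,-12,0,34, 0,0,-12,0,34, 0,0,0,0,34]';python3 -m jog '[0,0,-12,0,34, 0,0,-12,0,34, 0,0,0,0,34]'
python3 - <<'E'
from h import *
st();d=cap('side','side6.png')
a=cv2.imread('pics/side6.png')[60:320,150:400]; cv2.imwrite('pics/c6.png',cv2.resize(a,None,fx=2.3,fy=2.3))
W=xyz(d); rgb=d['image'].astype(float); t=w2t(W[...,:2]); z=W[...,2]
B=(rgb[...,0]>1.4*rgb[...,2])&(z>.1)&(abs(t[...,1])<.05)&(abs(t[...,0])<.2)
P=np.c_[t[B],z[B]]; print(P.min(0),P.max(0),np.round(cv2.fitLine(P.astype(np.float32),cv2.DIST_HUBER,0,.001,.001).ravel(),3))
E
```

```text
t: 12.45
eef_pos: [0.6726, -0.0315, 0.3523]
tool_rot: [180.0, -0.1, 18.3]
wrist_force: [-0.0, -0.4, -2.8]
finger_gap: 0.0389
t: 12.82
eef_pos: [0.6726, -0.0315, 0.3763]
tool_rot: [180.0, -0.1, 18.3]
wrist_force: [0.8, 0.6, -2.9]
finger_gap: 0.0389
t 12.825 tcp [ 0.6726 -0.0315  0.3763] rot [ 1.7996e+02 -1.1000e-01  1.8300e+01] F [ 0.8  0.6 -2.9] gap 0.0389 tub [0.0664 0.0117] q [-5.  7. 85.  0. 88. 67.]
[-0.09212713 -0.00596156  0.10000179] [0.11067342 0.04882548 0.40375646] [0.772 0.058 0.632 0.008 0.019 0.177]
```

View pics/c6.png

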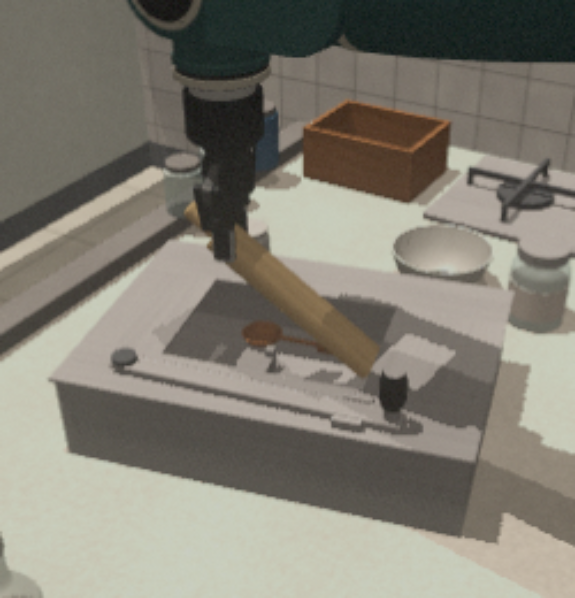

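Tilt is about 40° and the wrist carries only the weight, about 3 N. The near end is still roughly 30 mm under the near edge, so I'll shift forward 45 mm to clear it and then rise.

```bash
python3 -m jog '[12,0,0,0,34, 12,0,0,0,34, 12,0,0,0,34, 9,0,0,0,34, 0,0,0,0,34]';python3 - <<'E'
from h import *
st();d=cap('side','side7.png'); cap('top','top7.png')
a=cv2.imread('pics/side7.png')[60:320,150:400]; b=cv2.imread('pics/top7.png')[80:340,180:430]
cv2.imwrite('pics/c7.png',cv2.resize(np.hstack([a,b]),None,fx=1.6,fy=1.6))
W=xyz(d); rgb=d['image'].astype(float); t=w2t(W[...,:2]); z=W[...,2]
B=(rgb[...,0]>1.4*rgb[...,2])&(z>.03)&(z<.3)&(abs(t[...,1])<.05)&(abs(t[...,0])<.2)
P=np.c_[t[B],z[B]]; print(P.min(0),P.max(0),np.round(cv2.fitLine(P.astype(np.float32),cv2.DIST_HUBER,0,.001,.001).ravel(),3))
E
```

```text
t: 13.5
eef_pos: [0.7158, -0.0171, 0.3742]
tool_rot: [-180.0, 0.0, 18.3]
wrist_force: [0.3, 0.1, -2.4]
finger_gap: 0.0389
t 13.5 tcp [ 0.7158 -0.0171  0.3742] rot [-1.7998e+02  3.0000e-02  1.8310e+01] F [ 0.3  0.1 -2.4] gap 0.0389 tub [0.1118 0.0151] q [-3. 12. 79.  0. 89. 68.]
[-0.07646482 -0.00720641  0.0538894 ] [0.15607595 0.03647293 0.25081722] [0.756 0.056 0.652 0.026 0.021 0.15 ]
```

View pics/c7.png

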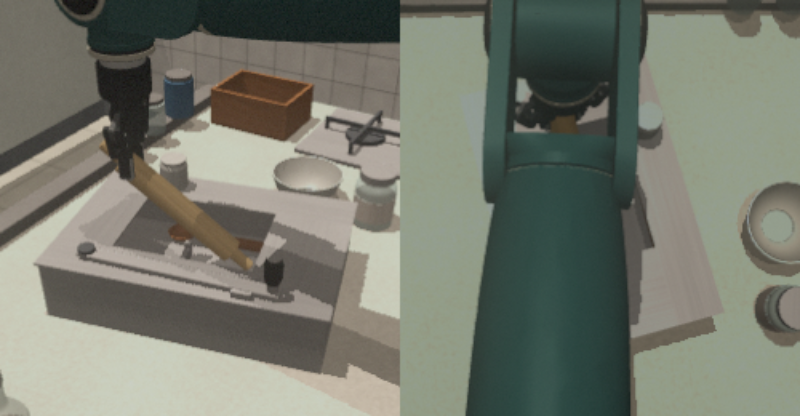

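The crop shows the near end of the pin at (250,265), visible inside the hatch opening and clear of the cover edge. I'll tighten the grip and rise.

```bash
python3 -m jog '[0,0,0,0,32, 0,0,0,0,32, 0,0,-10,0,32, 0,0,-15,0,32, 0,0,-20,0,32, 0,0,-20,0,32, 0,0,-20,0,32, 0,0,-25,0,32, 0,0,-25,0,32, 0,0,-20,0,32]' 50; python3 -m jog '[0,0,-20,0,32, 0,0,-20,0,32, 0,0,-20,0,32, 0,0,-15,0,32, 0,0,-10,0,32, 0,0,-5,0,32, 0,0,0,0,32, 0,0,0,0,32, 0,0,0,0,32]'
python3 - <<'E'
from h import *
st();d=cap('side','side8.png'); cap('top','top8.png')
a=cv2.imread('pics/side8.png'); b=cv2.imread('pics/top8.png')
cv2.imwrite('pics/c8.png',cv2.resize(np.hstack([a[:,:400],b[:,100:500]]),None,fx=1,fy=1))
W=xyz(d); rgb=d['image'].astype(float); t=w2t(W[...,:2]); z=W[...,2]
B=(rgb[...,0]>1.4*rgb[...,2])&(z>.18)&(z<.5)&(abs(t[...,1])<.06)&(abs(t[...,0])<.25)
P=np.c_[t[B],z[B]]; print(P.min(0),P.max(0),np.round(cv2.fitLine(P.astype(np.float32),cv2.DIST_HUBER,0,.001,.001).ravel(),3))
E
```

```text
t: 14.85
eef_pos: [0.715, -0.0174, 0.5317]
tool_rot: [180.0, -0.1, 18.3]
wrist_force: [-0.1, -0.2, -2.6]
finger_gap: 0.0382
t: 15.98
eef_pos: [0.7153, -0.0174, 0.6192]
tool_rot: [-180.0, 0.0, 18.3]
wrist_force: [-0.1, -0.6, -2.3]
finger_gap: 0.0381
t 15.975 tcp [ 0.7153 -0.0174  0.6192] rot [-1.7998e+02  4.0000e-02  1.8290e+01] F [-0.1 -0.6 -2.3] gap 0.0381 tub [0.1113 0.0149] q [ -3.  14.  55.   0. 111.  68.]
[-0.0783836  -0.02907793  0.2948677 ] [0.15753123 0.05387238 0.49825511] [0.751 0.046 0.659 0.013 0.022 0.382]
```

View pics/c8.png

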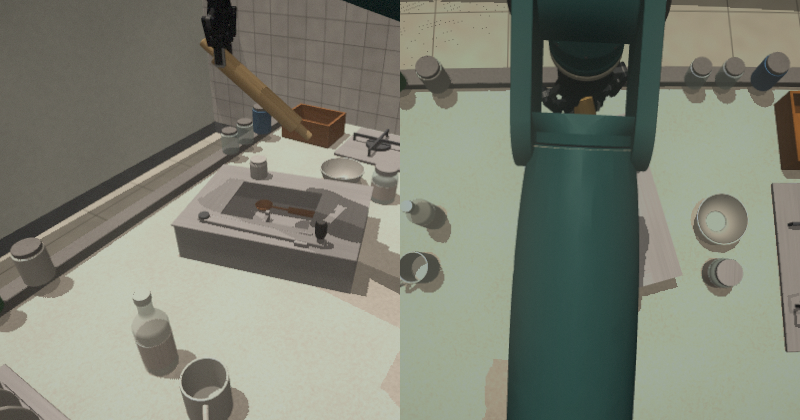

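The pin is held clear of the tub, with its near end at (308,135) in the side view. Its lowest point is z ≈ 0.295, about 190 mm above the cover. Last check: stillness, lever angle and tin.

```bash
python3 -m jog '[0,0,0,0,32, 0,0,0,0,32, 0,0,0,0,32, 0,0,0,0,32]'
python3 - <<'E'
from h import *
o=st(); print(np.round(o['dq'],2)); d=cap('side','side9.png')
W=xyz(d); rgb=d['image'].astype(float); t=w2t(W[...,:2]); z=W[...,2]
B=(rgb[...,0]>1.4*rgb[...,2])&(z>.18)&(z<.5)&(abs(t[...,1])<.06)&(abs(t[...,0])<.25); P=np.c_[t[B],z[B]]
print('pin',P.min(0),np.round(cv2.fitLine(P.astype(np.float32),cv2.DIST_HUBER,0,.001,.001).ravel(),3))
L=(abs(z-.116)<.003)&(t[...,0]>-.1)&(t[...,0]<.13)&(t[...,1]>.085)&(t[...,1]<.14)
f=cv2.fitLine(t[L].astype(np.float32),cv2.DIST_HUBER,0,.001,.001).ravel(); print('lever',.65-np.arctan2(f[1],f[0]))
k=(z>.135)&(z<.19)&(t[...,0]>.05)&(t[...,0]<.2)&(abs(t[...,1])<.14); print('tin',t[k].min(0),t[k].max(0))
env.sign_off()
E
```

```text
t: 16.58
eef_pos: [0.7152, -0.0174, 0.6197]
tool_rot: [-180.0, -0.0, 18.3]
wrist_force: [-0.3, 0.4, -2.9]
finger_gap: 0.0381
t 16.575 tcp [ 0.7152 -0.0174  0.6197] rot [-180.    -0.    18.3] F [-0.3  0.4 -2.9] gap 0.0381 tub [0.1112 0.015 ] q [ -3.  14.  55.   0. 111.  68.]
[ 0.01 -0.01 -0.01 -0.   -0.07  0.06]
pin [-0.07804169 -0.02843265  0.29541607] [0.759 0.051 0.649 0.031 0.022 0.397]
lever 0.690366
tin [ 0.07313589 -0.13940971] [ 0.11764309 -0.0938653 ]
the job is handed in; nothing more can be done
```

The job is done and handed in at about 16.6 s. The lever is in its notch against the stop lug, and the gripper is holding the rolling pin clear above the cover.

- **Lever:** I gripped the knob and swung it until it met the stop, with a peak wrist force of about 46 N. I then eased off and let go. The last picture puts the lever at about 0.69 rad.
- **Pin:** I took it near the far end of its barrel and let it pivot in a light grip to about 40°. I then moved it forward to clear the near edge of the hatch and drew it out far end first.
- **Final hold:** The grip is 50 N. The lowest point of the pin is about 190 mm above the cover, and the wrist carries only the pin's weight, about 3 N. The arm is still, and two measurements 0.6 s apart agree.
- **Other things:** The tin is within about 2 mm of where it started, which is within the measuring accuracy. In the pictures I saw no change in the other things, but I did not measure them again.

One thing went off plan. While I lowered the open fingers to the pin, I felt a side load of about 18 N, probably a finger against a rail end stop. I shifted 3 mm and the load went away before I gripped the pin.

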